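# Slide the parts bin past the spring stop of a stock lane

### The arm

A 6-joint arm with a two-finger parallel gripper is mounted at the origin on the work surface. World frame = base frame: x ahead of the robot, y to its left, z up, the work surface at z = 0. Lengths are in m, angles in rad, forces in N, time in s.
With the tool pointing down it reaches from about 0.3 to 1 m from the base axis. Payload 5.1 kg.
Tool frame: the origin (TCP) lies at the very end of the fingers, on their centre line; the grasp point (between the pads) lies 19 mm behind it; z points along the fingers, y is the line along which they close (so a half turn about z gives the same grasp; the last joint's range is limited). The gripper opens to 95 mm and grips with 3 to 60 N. Pads are 20 mm wide; open, the fingers measure 119 mm over their backs; the gripper's body (75 mm by 180 mm) begins 59 mm behind the grasp point.
Start: joints at [-1.311, 0.124, 1.65, -0, 1.367, -0.083], TCP at [0.218, -0.612, 0.215] pointing down, gripper open.
Joint ranges: [-2.61, 2.61], [-1.02, 2.33], [0.03, 2.71], [-1.35, 4.49], [0.32, 2.68], [-2.91, 2.91]. Speed limits (rad/s): [2.57, 2.57, 3.14, 3.14, 3.14, 3.14].

### API

Orientations are given as [roll, pitch, yaw] about the fixed x, y, z axes, in that order (R = Rz(yaw) Ry(pitch) Rx(roll)).
In Python, from rig import env, vision, close_job, nets gives the robot as it stands.
- The arm moves only by the tool jog_arm, never from a script. Its argument "deltas" is a list of rows, each a list of 5 numbers: the shift along the tool's x, y, z each as a share of 20 mm, from -1 to 1, then the turn about the tool's z as a share of 0.1 rad, from -1 to 1, then the closure in counts, from 0 (fully open) to 255 (shut). In form: [[tx, ty, tz, spin, claw], ...]. A call has 1 to 10 rows; each row shifts and turns the commanded pose from where the row before left it, along the tool's axes as they then stand; what a row does not reach is not made up. A row lasts 1/12 s, in which the tool goes at most 41.7 mm and 7.16 degrees, less where a joint would pass 70% of its speed; a pose out of reach is approached as far as the arm can. A call with a number of a shift or a turn outside -1 to 1 is refused whole. A call with a gripper value outside its range is refused whole. The fingers move at their own pace and stop on an object; the grip force is fixed at half the most. Time passes only in rows, so rows that do not move let the fingers close. It gives the time, the measured TCP pose, the force, the opening and the grip force at its end, in the units of the state.
- env.get_state(): the state, without advancing time (a new reading comes with each control period).
- vision.read_camera(name): name is "side" or "top"; returns (picture, depth): 480x640x3 uint8, blue, green, red; 480x640 float32, m along the optical axis (not along the pixel's ray), 0 where there is no reading.
- vision.calibration(name): a dict with "camera_matrix" (3x3 intrinsics, pixels), "cam_to_world" (4x4, takes a point from camera to world coordinates). Camera axes: x right, y down, z forward; pixel columns grow to the right and rows downward; lengths in m; the calibration is good to about 2 mm. A picture is of the moment at which its call begins. calibration takes no time and is no camera call.
- close_job(): hands the job in; it is judged then, once.
Trained networks look in the newest picture that a camera, given by its name, has taken for a name from the list of things; names that differ only in an ending like _2 or _b are one class to them, and where a whole thing is asked for, a point or a joint stands for the part that bears it (a point fixed in the world has none). Each returns a list of dicts, best first, with "p" (0 to 1); they miss things now and then, are a little off and sometimes report something else, mostly with a low value. They report only what shows in the picture. A call takes as long as a camera call.
- nets.boxes_of(camera, name): "bbox" ([left, top, right, bottom] in pixels, round what is visible of it).
- nets.outline_of(camera, name): "region" (480x640 bool, what is visible of it) and "bbox" ([left, top, right, bottom] in pixels, round what is visible of it).
- nets.tip_of(camera, name): "pixel" ([column, row] in pixels: a listed point, or the origin of a listed thing).
The state is a dict: "time": time; "qpos": joint angles; "joint_vel": joint speeds; "joint_efforts": joint torques, N m; "tool_pos": TCP position; "eef_rot": TCP orientation; "contact_force": force on the tool from outside, world axes, zero at the start; "torque": the same for the moment, N m; "finger_gap": opening from 0.0 (shut) to 1.0 (fully open); "finger_force": force on a finger pad.
Only numpy, scipy, OpenCV 4.12 (cv2) and the standard library are available. Lean on these libraries where they do the work, as an engineer would, in place of code of your own. Each camera call takes 0.05 s, during which the arm holds its last target. There are 200 camera calls.

### The job

A shallow parts bin stands in the metal stock lane, held back by the two teeth of a spring stop. With the fingertips press the stop's long bar down and, keeping it down all the way, push the bin along over the teeth until it is fully home against the lane's end wall; then let the bar spring up behind it and take the hand away. Only push the bin, never lift or tip it, and leave the tape roll, the carton and the jar alone.

Things in the scene. Friction and masses are not known exactly. Their poses are not given: they have to be found in the camera images.
- lane: Straight metal lane fixed to the bench, from x = -190 mm (open end) to +118 mm. Origin on the bench top below the middle of the stop's teeth; +x = the way the bin must slide, y across, z up. The bin rides on two flat rails (top 45 mm high, |y| 41 to 57 mm) over an open trough 82 mm wide, floor 10 mm high. Guide walls outside: inner faces y = +-59 mm, top 60 mm high.
- end_wall (a point): Middle of the end wall's inner face, at the height of the rails (45 mm): lane x = +108 mm. The wall's top is 80 mm high.
- stop (a joint): Spring stop, m: 0 = up, 0.015 = fully down (hard stop). One steel part (press bar + two teeth) that only moves straight down. The teeth are below the rails when it is pressed more than 0.010. The spring takes about 2 N to start, 7 N fully down, and lifts the stop when let go; let up under the bin, the teeth lift the bin.
- teeth (a point): Midpoint between the tops of the stop's two upright teeth; moves with the stop. Tops 55 mm high when up (10 mm above the rails), 40 mm fully down. The teeth span lane x = -5 to +5 mm, |y| = 29 to 37 mm: 58 mm free between them for the fingers to pass along the bar.
- bar_start (a point): Middle of the press bar's top at its open end (lane x = -190 mm); moves with the stop. The flat bar, 44 mm wide, runs along the middle of the trough to lane x = +45 mm, passing under the bin and between the teeth; its top is 41 mm high when up, 26 mm fully down.
- bin: Loose open yellow bin of screws, 0.25 to 0.5 kg, 90 mm long (x, along the lane), 112 mm wide (y), 35 mm high, walls 3 mm, on the rails. Origin at the centre of its underside, axes as the lane's. Its front starts 8 to 45 mm short of the teeth; at least 50 mm of bar is free behind it. Home against the end wall, its origin is at lane x = +63 mm, its rear wall 13 mm beyond the teeth.
- tape: Bystander: loose cardboard core of packing tape lying flat, 100 mm across, 48 mm high; origin at the centre of its underside.
- carton: Bystander: loose small carton 85 x 60 x 50 mm high; origin at the centre of its underside.
- jar: Bystander: loose closed jar 48 mm across, 60 mm high; origin at the centre of its underside.

How it is judged:
On the way, in this order (a step that is already met when the one before it is completed fails the run):
1. the stop is held down while the bin is still before the teeth (value of joint stop above 0.0105 m and x of bin in the frame of lane below -0.045 m), for 0.2 s.
2. the bin is pushed over the teeth with the stop still held down (value of joint stop above 0.008 m and x of bin in the frame of lane above 0.05 m), for 0.05 s.
At the end, for the whole second after the job is handed in: The bin stands level on the rails, at rest, within 8 mm of the end wall, and the stop has sprung up behind it to within 3 mm of its top (x of bin in the frame of lane between 0.055 and 0.067 m and y of bin in the frame of lane between -0.006 and 0.006 m and z of bin in the frame of lane between 0.042 and 0.048 m and angle between bin's own z axis and vertical below 0.05 rad and linear speed of bin below 0.02 m/s and value of joint stop below 0.003 m); the robot touches nothing.
It fails at once if the bin is lifted more than 6 mm off the rails (z of bin in the frame of lane above 0.051 m).
It fails at once if the bin is tipped by more than 0.12 rad (angle between bin's own z axis and vertical above 0.12 rad).
It fails at once if the stop is let up while the bin is over the teeth (x of bin in the frame of lane between -0.035 and 0.045 m and value of joint stop below 0.008 m).
It fails at once if the tape roll, the carton or the jar is moved by more than 15 mm (distance of any of tape, carton, jar from where it was at the start of the episode above 0.015 m).
It also fails if it takes over 40 s, if anything falls off the work surface, if the arm or the gripper's body presses on something with over 40 N, if the wrist force passes 120 N, or if a joint passes its speed limit or range.

## Working session

There is one attempt and no reset: what is moved stays moved. The work goes in short steps, Python scripts to look and compute and a tool call to move; the robot and the scene stay as the last step left them, time stands still between calls to the robot, and variables do not carry over. Pictures are saved under pics/ and viewed, at most 10 in all, crops included, and the job is handed in when it is done.

Besides the shell and the picture viewer there is one more tool, called as name(argument=value, ...) on one line, values as JSON. jog_arm: Moves the arm, as the interface text tells. Shift numbers are shares of 20 mm and turn numbers shares of 0.1 rad, none past 1 either way. Its arguments: {"type":"object","properties":{"deltas":{"type":"array"}},"required":["deltas"]}

```bash
mkdir -p pics; cat > h.py <<'E'
from rig import env, vision, close_job, nets
import numpy as np, cv2
def w(cam,px,d):
    c=vision.calibration(cam);K=np.array(c["camera_matrix"]);T=np.array(c["cam_to_world"])
    r=np.linalg.inv(K)@np.array([px[0],px[1],1.]); return (T@np.append(r*d,1))[:3]
def wz(cam,px,z):
    a=w(cam,px,0.);b=w(cam,px,1.);t=(z-a[2])/(b[2]-a[2]);return a+t*(b-a)
E
python3 - <<'E'
from h import *
for c in("top","side"):
    im,d=vision.read_camera(c);cv2.imwrite(f"pics/{c}0.png",im);np.save(f"{c}0.npy",d)
    for n,z in(("bar_start",.041),("teeth",.055),("end_wall",.045),("bin",.045),("lane",0),("tape",0),("carton",0),("jar",0)):
        for r in nets.tip_of(c,n)[:2]: print(c,n,round(r["p"],2),np.round(r["pixel"]),wz(c,r["pixel"],z).round(4))
s=env.get_state();print(s["time"],s["tool_pos"],s["eef_rot"],s["contact_force"])
E
```

```text
top bar_start 0.61 [498. 221.] [ 0.6483 -0.2198  0.041 ]
top teeth 0.57 [378. 252.] [ 0.601  -0.0409  0.055 ]
top end_wall 0.82 [306. 274.] [0.5705 0.0649 0.045 ]
top bin 0.64 [429. 241.] [ 0.6181 -0.116   0.045 ]
top bin 0.61 [373. 257.] [ 0.5947 -0.034   0.045 ]
top lane 0.58 [369. 257.] [ 0.5976 -0.0304  0.    ]
top tape 0.86 [399. 145.] [ 0.7789 -0.0804  0.    ]
top tape 0.44 [407. 328.] [ 0.4884 -0.0884  0.    ]
top carton 0.67 [278. 184.] [0.7154 0.1129 0.    ]
top jar 0.76 [406. 329.] [ 0.4872 -0.0865  0.    ]
side bar_start 0.64 [444. 348.] [ 0.6467 -0.2193  0.041 ]
side teeth 0.74 [336. 275.] [ 0.5997 -0.0375  0.055 ]
side end_wall 0.78 [278. 246.] [0.5672 0.0697 0.045 ]
side bin 0.57 [379. 306.] [ 0.6185 -0.115   0.045 ]
side bin 0.36 [436. 252.] [ 0.757  -0.1004  0.045 ]
side lane 0.82 [339. 293.] [ 0.6054 -0.0406  0.    ]
side tape 0.82 [436. 255.] [ 0.7812 -0.0884  0.    ]
side carton 0.65 [334. 206.] [0.7158 0.106  0.    ]
0.9 [ 0.21843454 -0.61217985  0.21464692] [-3.14156973e+00  5.17449010e-05  3.42810317e-01] [ 0.78279859  0.16953372 -0.20614424]
```

View pics/top0.png

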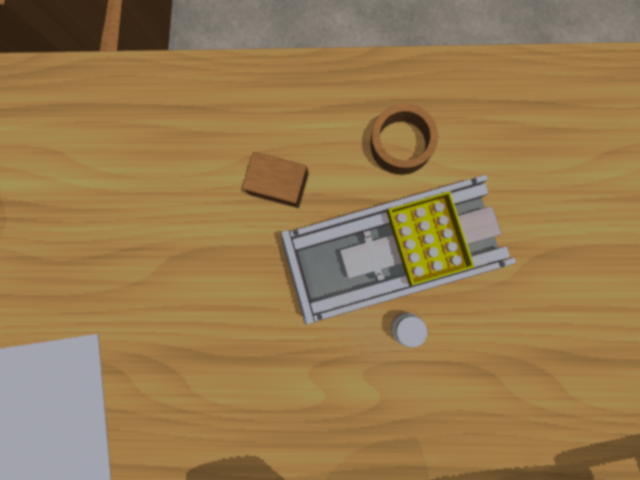

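View pics/side0.png

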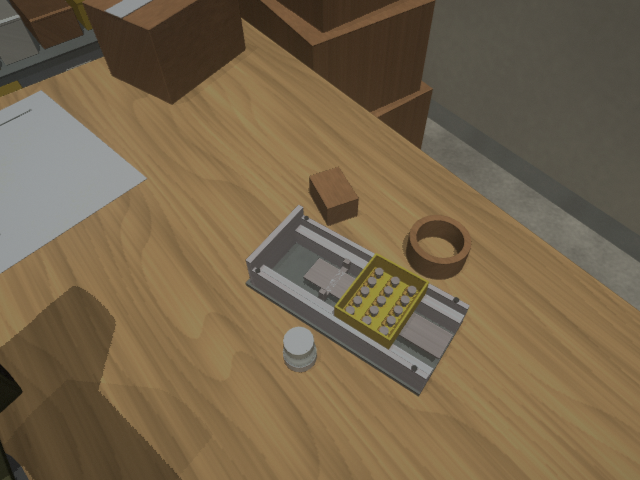

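Top view: the lane runs from the bar's open end at (498,221) to the end wall at (306,274), with the bin at (429,241), the tape above it and the jar below. The side view agrees. Both views put the lane heading at about 1.838 rad, its origin near (0.597,-0.036) and the bin at lane x of about -82 mm. I'll press with shut fingers at lane x = -160 mm, with the closing axis along the lane (yaw 0.267).

jog_arm(deltas=[[0,0,0,0.76,255],[0.9,-0.5,0,0,255],[0.9,-0.5,0,0,255],[0.9,-0.5,0,0,255],[0.9,-0.5,0,0,255],[0.9,-0.5,0,0,255],[0.9,-0.5,0,0,255],[0.9,-0.5,0,0,255],[0.9,-0.5,0,0,255],[0.9,-0.5,0,0,255]])

```text
time: 1.73
tool_pos: [0.3516, -0.4819, 0.2148]
eef_rot: [3.141, -0.0, 0.267]
contact_force: [-0.4, 0.2, 0.4]
finger_gap: 0.352
finger_force: 0.0
```

jog_arm(deltas=[[0.9,-0.5,0,0,255],[0.9,-0.5,0,0,255],[0.9,-0.5,0,0,255],[0.9,-0.5,0,0,255],[0.9,-0.5,0,0,255],[0.9,-0.5,0,0,255],[0.9,-0.5,0,0,255],[0.9,-0.5,0,0,255],[0.9,-0.5,0,0,255],[0.9,-0.5,0,0,255]])

```text
time: 2.57
tool_pos: [0.4989, -0.3379, 0.2148]
eef_rot: [3.141, -0.0, 0.267]
contact_force: [0.5, -0.9, 0.4]
finger_gap: 0.003
finger_force: 0.0
```

jog_arm(deltas=[[0.9,-0.5,0,0,255],[0.9,-0.5,0,0,255],[0.9,-0.5,0,0,255],[0.9,-0.5,0,0,255],[0.9,-0.5,0,0,255],[0.9,-0.5,0,0,255],[0.9,-0.5,0,0,255],[0.9,-0.5,0,0,255],[0,0,0,0,255],[0,0,0,0,255]])

```text
time: 3.4
tool_pos: [0.6164, -0.223, 0.2145]
eef_rot: [3.142, 0.001, 0.269]
contact_force: [-0.8, -0.1, -0.5]
finger_gap: 0.004
finger_force: 0.0
```

jog_arm(deltas=[[0.78,-0.64,0,0,255],[0.77,-0.63,0,0,255],[0,0,0.9,0,255],[0,0,0.9,0,255],[0,0,0.9,0,255],[0,0,0.9,0,255],[0,0,0.9,0,255],[0,0,0,0,255],[0,0,0,0,255]])

```text
time: 4.15
tool_pos: [0.6379, -0.1915, 0.1235]
eef_rot: [-3.14, 0.002, 0.266]
contact_force: [0.8, 0.3, -0.0]
finger_gap: 0.006
finger_force: 0.0
```

```bash
python3 - <<'E'
from h import *
P={}
for c in("top","side"):
    im,d=vision.read_camera(c);cv2.imwrite(f"pics/{c}1.png",im)
    for n,z in(("bar_start",.041),("teeth",.055),("end_wall",.045),("bin",.045)):
        for r in nets.tip_of(c,n)[:1]: print(c,n,round(r["p"],2),np.round(r["pixel"]),wz(c,r["pixel"],z).round(4))
    # yellow bin top rim
    d0=np.load(f"{c}0.npy")
    m=cv2.inRange(cv2.cvtColor(cv2.imread(f"pics/{c}0.png"),cv2.COLOR_BGR2HSV),(22,150,60),(35,255,255))
    v,u=np.nonzero((m>0)&(d0>0)); p=np.array([w(c,(a,b),d0[b,a]) for a,b in zip(u,v)])
    p=p[(abs(p[:,2]-.08)<.006)&(p[:,0]>.4)]; print(len(p))
    r=cv2.minAreaRect(p[:,:2].astype(np.float32));print(c,"rim",r)
print(env.get_state()["tool_pos"])
a=cv2.imread("pics/top1.png")[160:340,260:540];b=cv2.imread("pics/side1.png")[190:400,230:510]
cv2.imwrite("pics/c1.png",np.vstack([cv2.resize(a,(420,270)),cv2.resize(b,(420,315))]))
E
```

```text
top teeth 0.89 [378. 253.] [ 0.6    -0.0414  0.055 ]
top end_wall 0.7 [305. 275.] [0.5685 0.0659 0.045 ]
top bin 0.78 [428. 241.] [ 0.6185 -0.1147  0.045 ]Traceback (most recent call last):
  File "<stdin>", line 10, in <module>
  File "h.py", line 4, in w
    c=vision.calibration(cam);K=np.array(c["camera_matrix"]);T=np.array(c["cam_to_world"])
ValueError: time passes only in moves, steps and waits
```

```bash
sed -i 's/^def w(cam/C={n:vision.calibration(n) for n in ("top","side")}\ndef w(cam/; s/c=vision.calibration(cam)/c=C[cam]/' h.py; python3 - <<'E'
from h import *
im,d=vision.read_camera("side");cv2.imwrite("pics/side1.png",im)
for c in("top","side"):
    d0=np.load(f"{c}0.npy")
    m=cv2.inRange(cv2.cvtColor(cv2.imread(f"pics/{c}0.png"),cv2.COLOR_BGR2HSV),(22,150,60),(35,255,255))
    v,u=np.nonzero((m>0)&(d0>0)); p=np.array([w(c,(a,b),d0[b,a]) for a,b in zip(u,v)])
    p=p[(abs(p[:,2]-.08)<.006)&(p[:,0]>.4)]
    print(c,len(p),"rim",cv2.minAreaRect(p[:,:2].astype(np.float32)))
s=env.get_state();print(s["time"],s["tool_pos"])
a=cv2.imread("pics/top1.png")[160:340,260:540];b=im[190:400,230:510]
cv2.imwrite("pics/c1.png",np.vstack([cv2.resize(a,(420,270)),cv2.resize(b,(420,315))]))
E
```

```text
top 677 rim ((0.6198984980583191, -0.11292806267738342), (0.11148171126842499, 0.09042583405971527), 16.041976928710938)
side 676 rim ((0.6208276748657227, -0.1155623346567154), (0.11323413252830505, 0.08945944905281067), 16.178022384643555)
4.45 [ 0.64003811 -0.1913566   0.12638661]
```

View pics/c1.png

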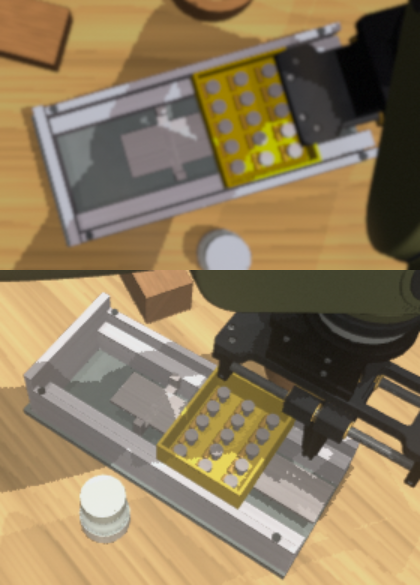

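The bin is still short of the teeth and the shut fingers hang over the free bar behind it. Going down.

jog_arm(deltas=[[0,0,0.95,0,255],[0,0,0.95,0,255],[0,0,0.95,0,255],[0,0,0.8,0,255],[0,0,0.1,0,255],[0,0,0,0,255],[0,0,0,0,255]])

```text
time: 5.03
tool_pos: [0.6401, -0.1912, 0.051]
eef_rot: [3.141, -0.001, 0.267]
contact_force: [0.2, 0.4, 1.1]
finger_gap: 0.007
finger_force: 0.0
```

jog_arm(deltas=[[0,0,0.2,0,255],[0,0,0.2,0,255],[0,0,0.1,0,255],[0,0,0,0,255],[0,0,0,0,255]])

```text
time: 5.45
tool_pos: [0.6399, -0.1912, 0.0405]
eef_rot: [3.141, -0.001, 0.267]
contact_force: [0.5, -1.3, 2.1]
finger_gap: 0.007
finger_force: 1.1
```

jog_arm(deltas=[[0,0,0.2,0,255],[0,0,0.2,0,255],[0,0,0.15,0,255],[0,0,0.1,0,255],[0,0,0,0,255],[0,0,0,0,255]])

```text
time: 5.95
tool_pos: [0.6401, -0.1912, 0.0274]
eef_rot: [3.141, -0.001, 0.267]
contact_force: [-0.1, 0.1, 5.4]
finger_gap: 0.006
finger_force: 3.0
```

jog_arm(deltas=[[0,0,0.04,0,255],[0,-0.3,0,0,255],[0,-0.3,0,0,255],[0,-0.3,0,0,255],[0,-0.2,0,0,255],[0,-0.2,0,0,255],[0,-0.2,0,0,255],[0,-0.2,0,0,255],[0,0,0,0,255]])

```text
time: 6.7
tool_pos: [0.6316, -0.1594, 0.0273]
eef_rot: [3.138, -0.002, 0.267]
contact_force: [0.3, -3.5, 6.2]
finger_gap: 0.003
finger_force: 3.3
```

jog_arm(deltas=[[0,-0.3,0.03,0,255],[0,-0.3,0,0,255],[0,-0.3,0,0,255],[0,-0.3,0,0,255],[0,-0.3,0,0,255],[0,-0.3,0,0,255],[0,-0.3,0,0,255],[0,-0.3,0,0,255]])

```text
time: 7.37
tool_pos: [0.6197, -0.1139, 0.0273]
eef_rot: [3.136, -0.004, 0.267]
contact_force: [0.2, -5.7, 7.2]
finger_gap: 0.006
finger_force: 4.3
```

jog_arm(deltas=[[0,-0.3,0.02,0,255],[0,-0.3,0,0,255],[0,-0.3,0,0,255],[0,-0.3,0,0,255],[0,-0.3,0,0,255],[0,-0.3,0,0,255],[0,-0.3,0,0,255],[0,-0.3,0,0,255]])

```text
time: 8.03
tool_pos: [0.6074, -0.0678, 0.0272]
eef_rot: [3.136, -0.004, 0.267]
contact_force: [1.7, -6.8, 8.4]
finger_gap: 0.004
finger_force: 4.9
```

jog_arm(deltas=[[0,-0.3,0,0,255],[0,-0.3,0,0,255],[0,-0.3,0,0,255],[0,-0.3,0,0,255],[0,-0.2,0,0,255],[0,0,0,0,255]])

```text
time: 8.53
tool_pos: [0.5998, -0.0398, 0.027]
eef_rot: [3.137, -0.004, 0.268]
contact_force: [1.7, -4.7, 8.0]
finger_gap: 0.005
finger_force: 4.1
```

```bash
python3 - <<'E'
from h import *
A=[]
for c in("top","side"):
    im,d=vision.read_camera(c);A.append(im)
    m=cv2.inRange(cv2.cvtColor(im,cv2.COLOR_BGR2HSV),(22,150,60),(35,255,255))
    v,u=np.nonzero((m>0)&(d>0)); p=np.array([w(c,(a,b),d[b,a]) for a,b in zip(u,v)])
    p=p[(abs(p[:,2]-.08)<.006)&(p[:,0]>.4)]
    print(c,len(p),"rim",cv2.minAreaRect(p[:,:2].astype(np.float32)))
s=env.get_state();print(s["time"],s["tool_pos"],s["contact_force"])
cv2.imwrite("pics/c2.png",np.vstack([cv2.resize(A[0][160:340,260:540],(420,270)),cv2.resize(A[1][190:400,230:510],(420,315))]))
E
```

```text
top 295 rim ((0.5862545967102051, 0.015886567533016205), (0.10950776189565659, 0.08970179408788681), 15.900218963623047)
side 284 rim ((0.5487556457519531, 0.0025440193712711334), (0.03778551146388054, 0.09125304222106934), 13.844951629638672)
8.6333 [ 0.5998046  -0.03987939  0.02681167] [ 1.13909055 -3.16523954  8.14294109]
```

View pics/c2.png

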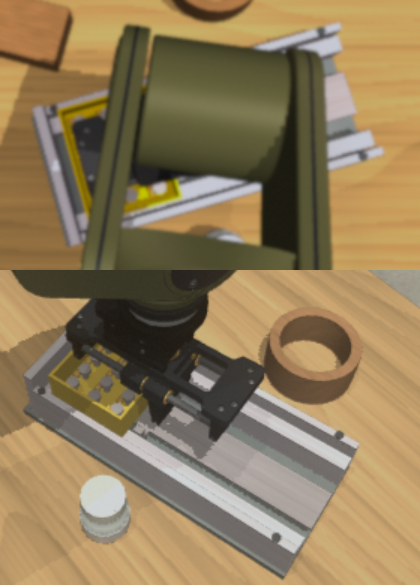

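The bin is at lane x of about +53 mm and square in the lane, with the fingers behind it. About 10 mm is left.

jog_arm(deltas=[[0,-0.2,0,0,255],[0,-0.15,0,0,255],[0,-0.1,0,0,255],[0,0,0,0,255]])

```text
time: 8.97
tool_pos: [0.5973, -0.0315, 0.0268]
eef_rot: [3.137, -0.003, 0.268]
contact_force: [0.1, -6.1, 8.5]
finger_gap: 0.005
finger_force: 4.3
```

jog_arm(deltas=[[0,-0.1,0,0,255],[0,-0.05,0,0,255],[0,0,0,0,255]])

```text
time: 9.22
tool_pos: [0.5966, -0.0289, 0.0268]
eef_rot: [3.137, -0.003, 0.267]
contact_force: [0.6, -6.4, 7.8]
finger_gap: 0.003
finger_force: 5.0
```

jog_arm(deltas=[[0,-0.08,0,0,255],[0,-0.07,0,0,255],[0,0,0,0,255]])

```text
time: 9.47
tool_pos: [0.5969, -0.0286, 0.0271]
eef_rot: [3.132, -0.005, 0.268]
contact_force: [3.6, -16.2, 4.4]
finger_gap: 0.004
finger_force: 12.1
```

The push force has jumped to 16 N and the tool has stopped, so the bin is home. Backing off 6 mm with the bar still down, then rising.

jog_arm(deltas=[[0,0.1,0,0,255],[0,0.15,0,0,255],[0,0.15,0,0,255],[0,0.1,0,0,255],[0,0,0,0,255],[0,0,-0.3,0,255],[0,0,-0.3,0,255],[0,0,-0.4,0,255],[0,0,-0.5,0,255]])

```text
time: 10.22
tool_pos: [0.5949, -0.0337, 0.0539]
eef_rot: [-3.141, 0.003, 0.267]
contact_force: [-0.2, -0.6, 0.2]
finger_gap: 0.001
finger_force: 0.0
```

jog_arm(deltas=[[0,0,-0.9,0,255],[0,0,-0.9,0,255],[0,0,-0.9,0,255],[0,0,-0.9,0,255],[0,0,-0.9,0,255],[0,0,-0.9,0,255],[-0.9,0.5,-0.3,0,255],[-0.9,0.5,0,0,255],[-0.9,0.5,0,0,255],[-0.9,0.5,0,0,255]])

```text
time: 11.05
tool_pos: [0.5359, -0.0918, 0.1686]
eef_rot: [-3.141, 0.002, 0.267]
contact_force: [-0.5, -0.3, 0.3]
finger_gap: 0.0
finger_force: 0.0
```

jog_arm(deltas=[[-0.9,0.5,0,0,255],[-0.9,0.5,0,0,255],[-0.9,0.5,0,0,255],[-0.9,0.5,0,0,255],[-0.9,0.5,0,0,255],[-0.9,0.5,0,0,255],[-0.9,0.5,0,0,255],[-0.9,0.5,0,0,255],[0,0,0,0,255],[0,0,0,0,255]])

```text
time: 11.88
tool_pos: [0.4188, -0.2066, 0.1686]
eef_rot: [-3.141, 0.0, 0.265]
contact_force: [-0.3, 0.9, 0.3]
finger_gap: 0.002
finger_force: 0.0
```

```bash
python3 - <<'E'
from h import *
A=[]
for c in("top","side"):
    im,d=vision.read_camera(c);A.append(im)
    m=cv2.inRange(cv2.cvtColor(im,cv2.COLOR_BGR2HSV),(22,150,60),(35,255,255))
    v,u=np.nonzero((m>0)&(d>0)); p=np.array([w(c,(a,b),d[b,a]) for a,b in zip(u,v)])
    p=p[(abs(p[:,2]-.08)<.006)&(p[:,0]>.4)]
    print(c,len(p),"rim",cv2.minAreaRect(p[:,:2].astype(np.float32)))
s=env.get_state();print(s["time"],s["tool_pos"],s["contact_force"])
cv2.imwrite("pics/c3.png",np.vstack([cv2.resize(A[0][160:340,260:540],(420,270)),cv2.resize(A[1][190:400,230:510],(420,315))]))
E
```

```text
top 459 rim ((0.583747148513794, 0.026494663208723068), (0.11045543849468231, 0.0890047699213028), 16.130468368530273)
side 0 rim ((0.0, 0.0), (0.0, 0.0), 0.0)
11.9833 [ 0.41966061 -0.20600197  0.16873613] [-1.238905    0.66390896  0.29763986]
```

View pics/c3.png

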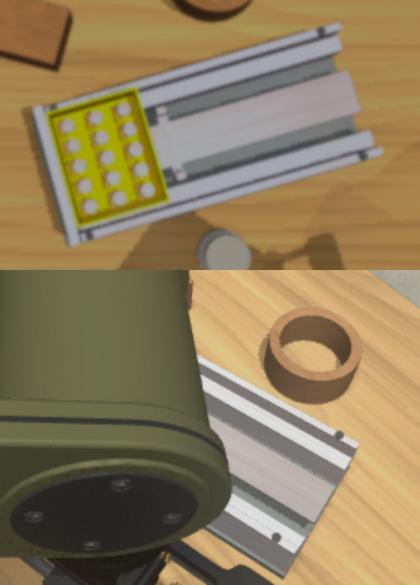

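The top view shows the bin square against the end wall, the teeth up behind it and the hand clear. Handing in.

```bash
python3 -c "
from rig import close_job
print(close_job())"
```

```text
the job is handed in; nothing more can be done
None
```

I pushed the bin over the held-down teeth to the end wall, let the bar spring up behind it and moved the hand clear. The job was handed in at about 12 s, but no verdict was returned, so I only have the last top view showing the bin home and the teeth up.

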